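# Fetch the sample dish from behind the bottles and put it on the balance

## Robot

A 7-joint arm with a two-finger parallel gripper is mounted at the origin on a cart in front of the work surface, level with it; the furniture and walls round the work are solid. World frame = base frame: x ahead of the robot, y to its left, z up, the work surface at z = 0. Lengths are in m, angles in rad, forces in N, time in s.
With the tool pointing down it reaches from about 0.35 to 0.775 m from the base axis. Payload 3.1 kg.
Tool frame: the origin (TCP) lies at the very end of the fingers, on their centre line; the grasp point (between the pads) lies 19 mm behind it (r.grip_point_offset is the distance from the TCP to the grasp point, in m); z points along the fingers, y is the line along which they close (so a half turn about z gives the same grasp; the last joint's range is limited). The gripper opens to 85 mm and grips with 20 to 120 N. Pads are 22 mm wide; open, the fingers measure 114 mm over their backs; the gripper's body (76 mm by 85 mm) begins 54 mm behind the grasp point. The pads swing forward as they close: fully open they stand 13 mm farther back than shut.
Start: joints at [-1.331, 0.311, 0.014, 1.512, -0.004, 1.319, -0.027], TCP at [0.153, 0.528, 0.231] pointing down, gripper open.
Joint ranges: [-2.7, 2.7], [-0.3, 1.91], [-1.27, 1.3], [0.12, 2.57], [-1.44, 4.58], [0.2, 2.03], [-3.05, 3.05]. Speed limits (rad/s): [2.79, 2.79, 3.14, 3.14, 3.14, 3.14, 3.14].

## Interface

Orientations are given as a rotation vector (axis times angle).
In Python, from cell import readout, viewer, r, trace, landmark_of gives the robot as it stands. The module is installed in compiled form; this text tells all that it offers.
- The arm moves only by the shell command python3 -m pendant 'ROWS' [FORCE]. ROWS is JSON, a list of rows, each a list of 3 entries, a list of its own where there are three numbers: the shift along the tool's x, y, z normalised to -1 to 1, where 1 is 10 cm, then the turn, a rotation vector about the tool's x, y, z normalised to -1 to 1, where 1 is 45 degrees, then the opening, from 0 (shut) to 1 (fully open). A call has 1 to 5 rows; each row is the pose to reach, as a shift and turn from the pose commanded when the call began, along the tool's axes at that moment; what a row does not reach only later rows make up. A row lasts 1/12 s, in which the tool goes at most 41.7 mm and 7.16 degrees, less where a joint would pass 70% of its speed; a pose out of reach is approached as far as the arm can. A call with a number of a shift or a turn outside -1 to 1 is refused whole. A call with a gripper value outside its range is refused whole. The fingers move at their own pace and stop on an object; FORCE is the grip in N (left out, the last holds). Time passes only in rows, so rows that repeat a pose let the fingers close. It gives the time, the measured TCP pose, the force, the opening and the grip force at its end, in the units of the state.
- readout.state(): the state, without advancing time (a new reading comes with each control period).
- viewer.snapshot(name): name is "side" or "top"; returns the picture (420x560x3 uint8, red, green, blue); there is no depth.
- viewer.get_calibration(name): a dict with "vfov" (degrees; the focal length in pixels is half the picture's height over the tangent of half this angle, whatever the lens; pixels are square), "cx", "cy" (the principal point, pixels), "cam_to_world" (4x4, takes a point from camera to world coordinates). Camera axes: x right, y up, looking along -z (the intrinsics and any distortion apply to the point x, -y, -z); pixel columns grow to the right and rows downward; lengths in m; the calibration is good to about 2 mm. A picture is of the moment at which its call begins. get_calibration takes no time and is no camera call.
- r.hand_in(): hands the job in; it is judged then, once.
Trained networks look in the newest picture that a camera, given by its name, has taken for a name from the list of things; names that differ only in an ending like _2 or _b are one class to them, and where a whole thing is asked for, a point or a joint stands for the part that bears it (a point fixed in the world has none). Each returns a list of dicts, best first, with "score" (0 to 1); they miss things now and then, are a little off and sometimes report something else, mostly with a low value. They report only what shows in the picture. A call takes as long as a camera call.
- trace(camera, label): "pixels" (420x560 bool, what is visible of it) and "rect" ([centre column, centre row, width, height] in pixels, round what is visible of it).
- landmark_of(camera, label): "at" ([column, row] in pixels: a listed point, or the origin of a listed thing).
The state is a dict: "time_s": time; "joint_pos": joint angles; "dq": joint speeds; "tau": joint torques, N m; "ee_pos": TCP position; "orientation": TCP orientation; "wrist_force": force on the tool from outside, world axes, zero at the start; "wrist_torque": the same for the moment, N m; "grip_width": opening from 0.0 (shut) to 1.0 (fully open); "grasp_force": force on a finger pad.
Only numpy, scipy, OpenCV 4.12 (cv2) and the standard library are available. Lean on these libraries where they do the work, as an engineer would, in place of code of your own. Each camera call takes 0.05 s, during which the arm holds its last target. There are 200 camera calls.

## Task

The sample dish on the grey tray is hemmed in by the amber bottle, the white jar and the dropper bottle. First stand those three upright on the black rubber mat, then set the dish flat in the middle of the balance's round pan, and only after that put each of the three back upright on the very spot of the tray where it stood at the start. Leave the brass nut, the roll of tape and the computer mouse alone.

Things in the scene. Friction and masses are not known exactly. Their poses are not given: they have to be found in the camera images.
- bottle_c (a point): Round amber reagent bottle with a black ribbed cap, upright in the tray's front row, left or right, 0.16 kg. Point on its axis, 51 mm above its base; z up. Body 60 mm in diameter to 70 mm above the base, then a sloping shoulder; cap 35 mm in diameter from 82 to 102 mm: grip it there. Must finally return to where this point lies at the start.
- jar_c (a point): Round white plastic sample jar with a wide flat bare-metal lid, upright in the tray's front row beside the amber bottle, 0.14 kg. Point on its axis, 43 mm above its base; z up. Body 52 mm in diameter to 66 mm above the base; lid 56 mm in diameter from 66 to 86 mm: grip it there. Must finally return to where this point lies at the start.
- dropper_c (a point): Small brown dropper bottle with black rubber bulb, upright in the tray's rear row beside the dish, 0.07 kg. Point on its axis, 51 mm above its base; z up. Body 33 mm in diameter to 60 mm above the base, cap 24 mm in diameter from 62 to 77 mm, bulb 13 mm to 102 mm: grip body or cap. Returns to its start spot.
- dish_c (a point): Round white petri dish with a filter disc, lying flat in the tray's rear row behind bottle and jar, 53 mm outer diameter where it is gripped, 12 mm high, 0.03 kg. Point on its axis, 6 mm above its underside. Grip it across its rim. z axis up.
- tray: Fixed low grey tray. Origin at the centre of its underside; x to its rear (away from the robot at yaw 0), y to its left. 160 mm in x, 200 in y; floor 5 mm above the bench; lip 4 mm thick, 10 mm high. Bottle and jar stand 40 mm before its centre, 45 mm left and right; dropper and dish 25 mm behind it, 30 mm left and right; sides vary. Tray, mat and balance stand in any order along the bench.
- mat: Fixed black rubber mat on which bottle, jar and dropper are parked. Origin at the centre of its underside; 150 mm in its x, 220 mm in its y, 3 mm thick. A thing is on the mat when its axis is over the mat.
- pan (a point): Centre of the top face of the round steel pan, 100 mm in diameter, of a fixed white laboratory balance; the face is 46 mm above the bench and does not move. The housing (170 mm in x, 140 mm in y, 38 mm high, display at its front) has its centre 20 mm from this point along the point's -x axis.
- nut_c (a point): Brass hexagon union nut, 23x27x14 mm, loose in a rear corner of the tray, to be left alone. Point at its centre.
- tape_c (a point): Small black roll of tape, 57x54x19 mm, loose on the bench at the right, to be left alone. Point at its centre.
- mouse_c (a point): Black computer mouse, 110x62x34 mm, loose on the bench under the shelf, to be left alone. Point at its centre.

How it is judged:
On the way, in this order (a step that is already met when the one before it is completed fails the run):
1. bottle, jar and dropper stand upright on the mat, the dish still about where it was in the tray (within 30 mm) (x of bottle_c in the frame of mat between -0.075 and 0.075 m and y of bottle_c in the frame of mat between -0.11 and 0.11 m and z of each of bottle_c, dropper_c in the frame of mat below 0.06 m and angle between each of bottle_c, jar_c, dropper_c's own z axis and vertical below 0.1 rad and x of jar_c in the frame of mat between -0.075 and 0.075 m and y of jar_c in the frame of mat between -0.11 and 0.11 m and z of jar_c in the frame of mat below 0.052 m and x of dropper_c in the frame of mat between -0.075 and 0.075 m and y of dropper_c in the frame of mat between -0.11 and 0.11 m and distance of dish_c from where it was at the start of the episode below 0.03 m), for 0.2 s.
2. the dish lies flat on the balance pan, released, while the three still stand on the mat (horizontal distance between dish_c and pan below 0.015 m and z of dish_c in the frame of pan between 0.001 and 0.011 m and angle between each of dish_c, bottle_c, jar_c, dropper_c's own z axis and vertical below 0.1 rad and x of bottle_c in the frame of mat between -0.075 and 0.075 m and y of bottle_c in the frame of mat between -0.11 and 0.11 m and z of each of bottle_c, dropper_c in the frame of mat below 0.06 m and x of jar_c in the frame of mat between -0.075 and 0.075 m and y of jar_c in the frame of mat between -0.11 and 0.11 m and z of jar_c in the frame of mat below 0.052 m and x of dropper_c in the frame of mat between -0.075 and 0.075 m and y of dropper_c in the frame of mat between -0.11 and 0.11 m and contact force between the fingers and dish below 0.05 N), for 0.2 s.
At the end, for the whole second after the job is handed in: The dish lies flat within 15 mm of the pan's centre; bottle, jar and dropper each stand upright within 15 mm of where it stood at the start; all are released and at rest (horizontal distance between dish_c and pan below 0.015 m and z of dish_c in the frame of pan between 0.001 and 0.011 m and angle between each of dish_c, bottle_c, jar_c, dropper_c's own z axis and vertical below 0.1 rad and distance of each of bottle_c, jar_c, dropper_c from where it was at the start of the episode below 0.015 m and linear speed of each of bottle, jar, dropper, dish below 0.01 m/s); the robot touches nothing.
It fails at once if bottle, jar or dropper is tipped by more than about 35 degrees (angle between any of bottle_c, jar_c, dropper_c's own z axis and vertical above 0.6 rad).
It fails at once if the dish is tipped by more than about 35 degrees (angle between dish_c's own z axis and vertical above 0.6 rad).
It fails at once if the nut, the tape or the mouse is moved by more than 20 mm (distance of any of nut_c, tape_c, mouse_c from where it was at the start of the episode above 0.02 m).
It also fails if it takes over 141 s, if anything falls off the work surface, if the arm or the gripper's body presses on something with over 40 N, if the wrist force passes 120 N, or if a joint passes its speed limit or range.

## Working session

There is one attempt and no reset: what is moved stays moved. The work goes in short steps, Python scripts to look and compute and a shell command to move; the robot and the scene stay as the last step left them, time stands still between calls to the robot, and variables do not carry over. Pictures are saved under pics/ and viewed, at most 14 in all, crops included, and the job is handed in when it is done.

```bash
mkdir -p pics; cat > h.py <<'E'
import numpy as np, cv2
from cell import readout, viewer, r, trace, landmark_of
from scipy.spatial.transform import Rotation as R
def ray(cam,px):
    c=viewer.get_calibration(cam); f=210/np.tan(np.radians(c["vfov"]/2)); T=np.array(c["cam_to_world"])
    d=np.array([(px[0]-c["cx"])/f,-(px[1]-c["cy"])/f,-1]); return T[:3,3],T[:3,:3]@d
def at_z(cam,px,z):
    o,d=ray(cam,px); return o+d*(z-o[2])/d[2]
def proj(cam,p):
    c=viewer.get_calibration(cam); f=210/np.tan(np.radians(c["vfov"]/2)); T=np.array(c["cam_to_world"])
    q=T[:3,:3].T@(np.array(p)-T[:3,3]); return np.array([c["cx"]+f*q[0]/-q[2],c["cy"]-f*q[1]/-q[2]])
def to(p):
    "tool-axis shift (units of 10cm) to world TCP p"
    s=readout.state(); return np.round(R.from_rotvec(s["orientation"]).as_matrix().T@(np.array(p)-s["ee_pos"])*10,3)
E
python3 - <<'E'
from h import *
np.set_printoptions(precision=4,suppress=True)
for c in("side","top"):
    im=viewer.snapshot(c); cv2.imwrite(f"pics/{c}0.png",im[:,:,::-1]); print(viewer.get_calibration(c))
Z=dict(bottle_c=.056,jar_c=.048,dropper_c=.056,dish_c=.011,tray=0,mat=0,pan=.046,nut_c=.012,tape_c=.01,mouse_c=.017)
for n,z in Z.items():
    for c in("top","side"):
        for d in landmark_of(c,n)[:2]: print(n,c,round(d["score"],2),np.round(d["at"],1),at_z(c,d["at"],z))
s=readout.state();print(s["time_s"],s["ee_pos"],R.from_rotvec(s["orientation"]).as_matrix())
E
```

```text
{'vfov': 46.61124425698915, 'cx': 279.77925027364734, 'cy': 208.53802289117579, 'cam_to_world': array([[ 0.9987,  0.0404, -0.0321,  0.5126],
       [-0.0493,  0.5613, -0.8262, -1.2514],
       [-0.0153,  0.8266,  0.5625,  0.833 ],
       [ 0.    ,  0.    ,  0.    ,  1.    ]])}
{'vfov': 43.094391020909626, 'cx': 279.95750472093533, 'cy': 210.34599330227687, 'cam_to_world': array([[-0.1175,  0.9677, -0.2229,  0.2426],
       [-0.9931, -0.1157,  0.0209, -0.1067],
       [-0.0056,  0.2238,  0.9746,  1.5593],
       [ 0.    ,  0.    ,  0.    ,  1.    ]])}
bottle_c top 0.92 [358.8 240. ] [ 0.4732 -0.3526  0.056 ]
bottle_c side 0.56 [245.  263.8] [ 0.4608 -0.3428  0.056 ]
jar_c top 0.81 [326.  247.9] [ 0.4628 -0.2571  0.048 ]
jar_c top 0.72 [247.3 240.1] [ 0.5121 -0.0353  0.048 ]
jar_c side 0.85 [244.7 241.4] [ 0.4586 -0.2441  0.048 ]
dropper_c top 0.61 [345.7 221.3] [ 0.5317 -0.3233  0.056 ]
dropper_c top 0.39 [336.5 237.7] [ 0.4873 -0.2902  0.056 ]
dropper_c side 0.7 [273.  254.5] [ 0.5302 -0.3121  0.056 ]
dish_c top 0.6 [321.8 229.2] [ 0.5251 -0.2561  0.011 ]
dish_c side 0.58 [271.3 254.
[... 368 characters left out ...]
6.1 248. ] [0.5206 0.2278 0.046 ]
pan side 0.86 [262.  156.8] [0.5126 0.2216 0.046 ]
nut_c top 0.42 [359.2 211. ] [ 0.5664 -0.3742  0.012 ]
nut_c top 0.4 [247.1 243.1] [ 0.5097 -0.0321  0.012 ]
nut_c side 0.44 [288.9 282.8] [ 0.5659 -0.3696  0.012 ]
tape_c top 0.55 [406.  242.9] [ 0.4552 -0.4967  0.01  ]
tape_c side 0.64 [240.1 326.4] [ 0.4489 -0.5005  0.01  ]
mouse_c top 0.98 [234.6 190.7] [ 0.6716 -0.0116  0.017 ]
mouse_c top 0.2 [358.7 213.4] [ 0.5583 -0.3707  0.017 ]
mouse_c side 0.92 [316.7 198.2] [ 0.6749 -0.0048  0.017 ]
mouse_c side 0.49 [269.3 256.4] [ 0.5211 -0.2721  0.017 ]
1.1 [0.1529 0.5284 0.2313] [[-0.9606  0.278   0.    ]
 [ 0.278   0.9606  0.0001]
 [-0.      0.0001 -1.    ]]
```

View pics/top0.png

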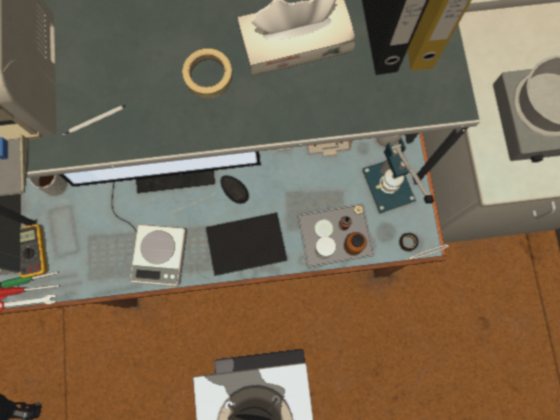

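View pics/side0.png

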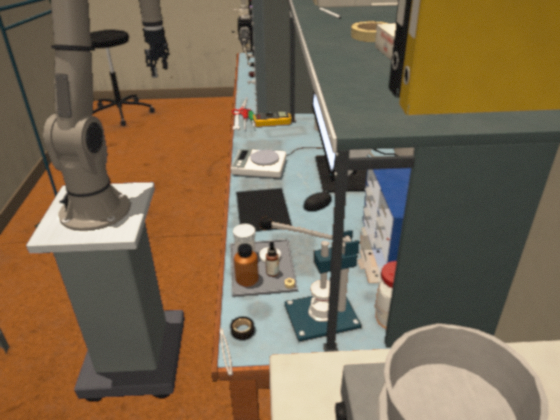

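```bash
python3 - <<'E'
from h import *
a=cv2.imread("pics/top0.png");b=cv2.imread("pics/side0.png")
x=cv2.resize(a[130:290,280:480],None,fx=4,fy=3.75/3.75*4-.25,interpolation=3)
cv2.imwrite("pics/tc.png",cv2.resize(a[140:280,270:450],None,fx=4.2,fy=4.2,interpolation=2))
cv2.imwrite("pics/sc.png",cv2.resize(b[140:300,215:395],None,fx=3.7,fy=3.7,interpolation=2))
E
```

```text
(no output)
```

View pics/tc.png

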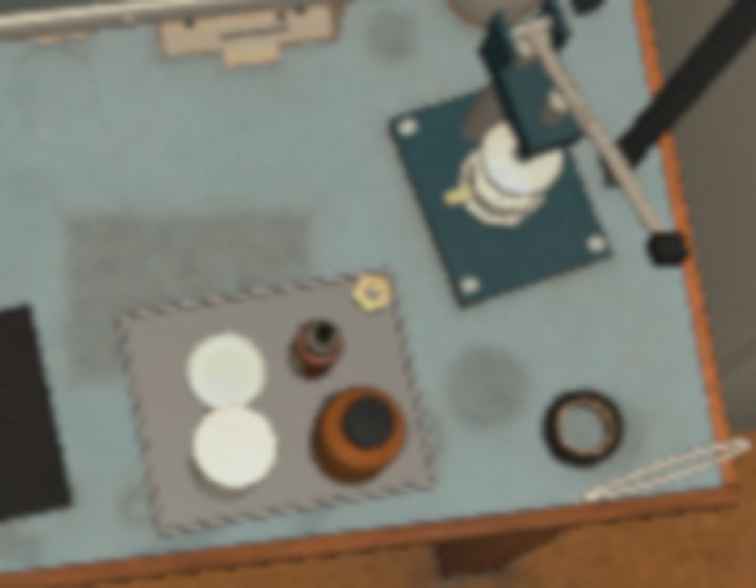

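View pics/sc.png

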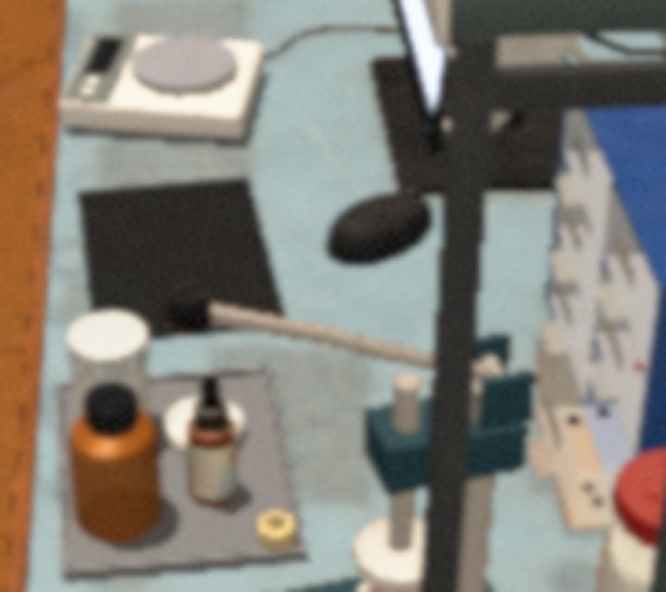

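```bash
python3 - <<'E'
from h import *
np.set_printoptions(precision=4,suppress=True)
t=lambda u,v:(270+u/4.2,140+v/4.2); s=lambda u,v:(215+u/3.7,140+v/3.7)
# order: RL,RR,FR,FL
A=np.array([at_z("top",t(*p),.01) for p in [(120,316),(390,270),(434,487),(160,533)]])
B=np.array([at_z("side",s(*p),.01) for p in [(268,372),(305,555),(66,576),(62,377)]])
for Q in(A,B):
    print(Q[:,:2].tolist(),Q.mean(0)); print([np.linalg.norm(Q[i]-Q[i-1]) for i in range(4)]); d=Q[0]+Q[3]-Q[1]-Q[2]; print("yaw",np.arctan2(-d[0],d[1])); d=Q[0]+Q[1]-Q[2]-Q[3];print(np.arctan2(d[1],d[0]))
M=np.array([at_z("side",s(*p),.003) for p in [(248,180),(283,312),(95,335),(80,193)]]);print("mat side",M[:,:2].tolist(),M.mean(0))
M=np.array([at_z("top",p,.003) for p in [(278,214),(287,264),(214,274),(206,224)]]);print("mat top",M[:,:2].tolist(),M.mean(0))
def tri(p,q):
    (o,d),(o2,d2)=ray("top",p),ray("side",q); k=np.linalg.lstsq(np.c_[d,-d2],o2-o,rcond=None)[0]; a,b=o+d*k[0],o2+d2*k[1]; return (a+b)/2,np.linalg.norm(a-b)
print("tip",tri((428.3,199),(265.5,224.5)))
print("pan",[at_z("top",(158,247.5),.046),at_z("side",s(185,65),.046)])
print("dish",at_z("top",t(226,370),.017),at_z("side",s(204,425),.017))
print("jarlid",at_z("top",t(234,446),.091),at_z("side",s(109,336),.091))
print("bottlecap",at_z("top",t(369,420),.107),at_z("side",s(111,403),.107))
print("dropbulb",at_z("top",t(322,332),.107),at_z("side",s(209,383),.107))
E
```

```text
[[0.5754649156022891, -0.19317594761554385], [0.5859333617306259, -0.3884684730523848], [0.4283672623809242, -0.3952314239305799], [0.4190760895052172, -0.20142770785693365]] [ 0.5022 -0.2946  0.01  ]
[np.float64(0.1566063743118446), np.float64(0.1955728990832857), np.float64(0.157711170082721), np.float64(0.19402630300389886)]
yaw 0.05073978304533098
0.047788005529161584
[[0.572881368074977, -0.19959743534310848], [0.5848856724301199, -0.3939015004839731], [0.429909201892695, -0.4030941014881293], [0.42067268800211544, -0.19509180799558323]] [ 0.5021 -0.2979  0.01  ]
[np.float64(0.15227535246164264), np.float64(0.19467453108538946), np.float64(0.15524886580409838), np.float64(0.20820727001478634)]
yaw 0.05274864253965486
0.015256629389826104
mat side [[0.5728883273017137, 0.08081531920369489], [0.5897956846557202, -0.1157067372560312], [0.4435911337450399, -0.13547729857446655], [0.4271728177554755, 0.07034730349171125]] [ 0.5084 -0.025   0.003 ]
mat top [[0.5880583655499312, -0.13281957922245557], [0.4356506572713372, -0.14150939140058108], [0.4317655274273905, 0.07398434066575098], [0.5831999433580872, 0.08432464986669157]] [ 0.5097 -0.029   0.003 ]
tip (array([ 0.5164, -0.5002,  0.2868]), np.float64(0.004635430420044699))
pan [array([0.5214, 0.2223, 0.046 ]), array([0.5227, 0.2153, 0.046 ])]
dish [ 0.5266 -0.2619  0.017 ] [ 0.5235 -0.266   0.017 ]
jarlid [ 0.4614 -0.2527  0.091 ] [ 0.4605 -0.2556  0.091 ]
bottlecap [ 0.4656 -0.3417  0.107 ] [ 0.4637 -0.3487  0.107 ]
dropbulb [ 0.5279 -0.3196  0.107 ] [ 0.5269 -0.3325  0.107 ]
```

Top: tray about (336,235) with jar, dish, dropper and bottle; mat (247,242); pan (158,248). Side agrees. The press lever tip, at (0.52,-0.50,0.29), is clear of the work. Jar goes first.

```bash
python3 -m pendant '[[[-0.9,-0.35,0],[0,0,0.8],1],[[-0.9,-0.35,0],[0,0,0.8],1],[[-0.9,-0.35,0],[0,0,0.8],1],[[-0.9,-0.35,0],[0,0,0.8],1],[[-0.9,-0.35,0],[0,0,0.8],1]]'
python3 -m pendant '[[[0,0,0],[0,0,0.8],1],[[0,0,0],[0,0,0.8],1],[[0,0,0],[0,0,0.8],1],[[0,0,0],[0,0,0.8],1],[[0,0,0],[0,0,0.8],1]]'
python3 - <<'E'
from h import *
s=readout.state();print(s["ee_pos"],R.from_rotvec(s["orientation"]).as_matrix().round(3),to([.46,-.253,.15]))
E
```

```text
time_s: 1.52
ee_pos: [0.2316, 0.4685, 0.2316]
orientation: [1.391, 2.817, 0.001]
wrist_force: [-0.5, 0.3, -0.7]
grip_width: 1.001
grasp_force: 0.0
time_s: 1.93
ee_pos: [0.2296, 0.4697, 0.2314]
orientation: [-2.185, -2.258, -0.0]
wrist_force: [0.5, -0.3, -0.0]
grip_width: 0.999
grasp_force: 0.0
[0.22962546 0.46971707 0.23135549] [[-0.033  0.999  0.   ]
 [ 0.999  0.033  0.   ]
 [ 0.     0.    -1.   ]] [-7.299  2.064  0.813]
```

```bash
python3 -m pendant '[[[-1,0.3,0],[0,0,0.042],1],[[-1,0.3,0],[0,0,0.042],1],[[-1,0.3,0],[0,0,0.042],1]]' >/dev/null
python3 -m pendant '[[[-1,0.3,0],[0,0,0],1],[[-1,0.3,0],[0,0,0],1],[[-1,0.3,0],[0,0,0],1]]' >/dev/null
python3 -m pendant '[[[-1,0.3,0],[0,0,0],1],[[-1,0.3,0],[0,0,0],1],[[-1,0.3,0],[0,0,0],1]]'>/dev/null
python3 -m pendant '[[[-1,0.3,0],[0,0,0],1],[[-1,0.3,0],[0,0,0],1],[[-1,0.3,0],[0,0,0],1]]'>/dev/null
python3 -m pendant '[[[-1,0.3,0],[0,0,0],1],[[-1,0.3,0],[0,0,0],1],[[-1,0.3,0],[0,0,0],1]]'>/dev/null
python3 -m pendant '[[[-1,0.3,0],[0,0,0],1],[[-1,0.3,0],[0,0,0],1],[[-1,0.3,0],[0,0,0],1]]'>/dev/null
python3 -m pendant '[[[-1,0.3,0.8],[0,0,0],1],[[-1,0.3,0.8],[0,0,0],1],[[-1,0.3,0.8],[0,0,0],1],[[-1,0.3,0.8],[0,0,0],1]]'
python3 - <<'E'
from h import *
s=readout.state();print(s["ee_pos"],R.from_rotvec(s["orientation"]).as_matrix().round(3),to([.46,-.253,.15]),s["joint_pos"])
ims=[viewer.snapshot(c)[:,:,::-1] for c in("top","side")]
a=cv2.resize(ims[0][170:280,280:400],(520,477),interpolation=2);b=cv2.resize(ims[1][160:300,215:315],(341,477),interpolation=2)[:,:275]
cv2.imwrite("pics/j1.png",np.hstack([a,b]))
E
```

```text
time_s: 3.77
ee_pos: [0.4441, -0.234, 0.1471]
orientation: [-2.223, -2.217, 0.015]
wrist_force: [-0.6, -0.9, 0.4]
grip_width: 0.999
grasp_force: 0.0
[ 0.44405124 -0.23400714  0.14707819] [[ 0.003  1.    -0.008]
 [ 1.    -0.003 -0.005]
 [-0.005 -0.008 -1.   ]] [-0.19  0.16 -0.03] [-0.31397051  0.41115527  0.99865321  1.79143718 -0.36734687  1.14844179
  0.79933998]
```

View pics/j1.png

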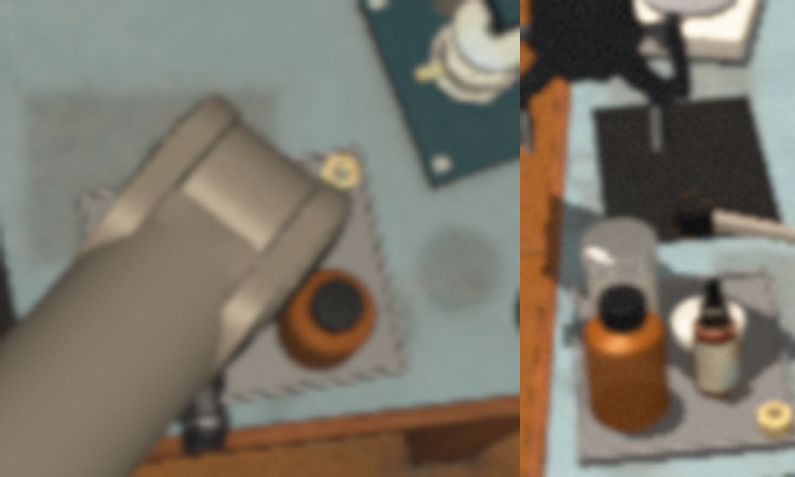

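Side: the grey pad of the rear finger hangs at orig ≈(255,203), jar below at ≈(247,236). I'll check it against the TCP while moving over the jar.

```bash
python3 -c "
from h import *
for y in(-.0425,-.035,.035,.0425,.057): print(y,proj('side',[.444+y,-.234,.16]),proj('side',[.444+y,-.234,.147]))"
python3 -m pendant '[[[-0.19,0.16,0],[0,0,0],1],[[-0.19,0.16,0],[0,0,0],1],[[-0.19,0.16,0],[0,0,0],1]]'
python3 - <<'E'
from h import *
s=readout.state();print(s["ee_pos"],R.from_rotvec(s["orientation"]).as_matrix().round(3),to([.46,-.253,.062]),s["joint_pos"])
ims=[viewer.snapshot(c)[:,:,::-1] for c in("side",)]
b=cv2.resize(ims[0][150:290,205:325],(685,800)[0:1]+(580,),interpolation=2)
cv2.imwrite("pics/j2.png",b)
E
```

```text
-0.0425 [219.2974307  204.44776156] [219.73853186 208.75608428]
-0.035 [222.31255319 204.32713623] [222.7355409  208.63533124]
0.035 [250.39616115 203.20360165] [250.65077688 207.51059328]
0.0425 [253.39896847 203.08346901] [253.6356177  207.39033051]
0.057 [259.20102855 202.8513473 ] [259.40298266 207.15795654]
time_s: 4.12
ee_pos: [0.4646, -0.2459, 0.1527]
orientation: [2.211, 2.229, 0.003]
wrist_force: [-0.2, 1.2, 0.5]
grip_width: 0.998
grasp_force: 0.0
[ 0.46457939 -0.24589397  0.15268041] [[-0.008  1.     0.002]
 [ 1.     0.008  0.   ]
 [ 0.     0.002 -1.   ]] [-0.071 -0.048  0.907] [-0.26308814  0.44865399  0.97635069  1.72765019 -0.4010225   1.17870391
  0.83217341]
```

View pics/j2.png

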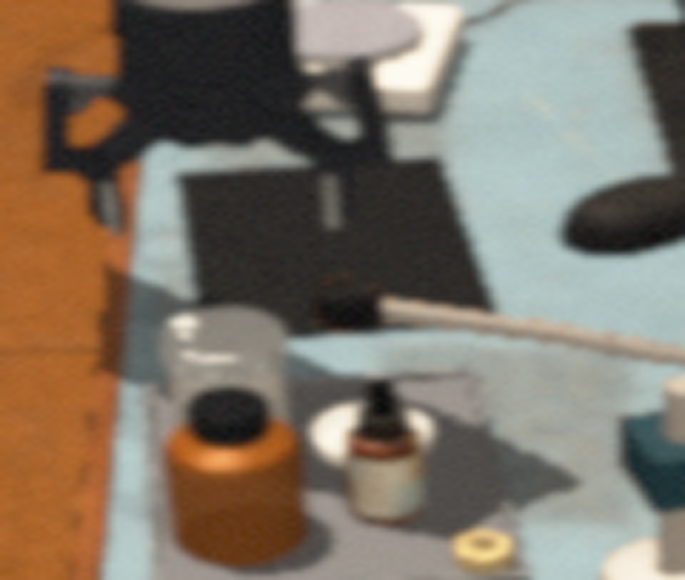

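Side view: finger tips at crop (110,225) and (332,225), midpoint 221; jar lid centre 225. Aligned in x. I'll let it settle before going down.

```bash
python3 -m pendant '[[[0,0,0],[0,0,0],1],[[0,0,0],[0,0,0],1],[[0,0,0],[0,0,0],1]]'
python3 - <<'E'
from h import *
s=readout.state();print(s["ee_pos"],R.from_rotvec(s["orientation"]).as_matrix().round(3),to([.46,-.253,.062]))
E
```

```text
time_s: 4.42
ee_pos: [0.4634, -0.2456, 0.1518]
orientation: [-2.213, -2.23, -0.002]
wrist_force: [0.1, -0.2, 0.3]
grip_width: 1.001
grasp_force: 0.0
[ 0.46344845 -0.2456308   0.15177378] [[-0.008  1.     0.001]
 [ 1.     0.008  0.001]
 [ 0.001  0.001 -1.   ]] [-0.074 -0.036  0.898]
```

```bash
python3 -m pendant '[[[-0.07,-0.035,0.3],[0,0,0],1],[[-0.07,-0.035,0.6],[0,0,0],1],[[-0.07,-0.035,0.9],[0,0,0],1],[[-0.07,-0.035,0.9],[0,0,0],1],[[-0.07,-0.035,0.9],[0,0,0],1]]'
python3 -m pendant '[[[0,0,0],[0,0,0],0],[[0,0,0],[0,0,0],0],[[0,0,0],[0,0,0],0],[[0,0,0],[0,0,0],0],[[0,0,0],[0,0,0],0]]' 30
python3 -m pendant '[[[0,0,0],[0,0,0],0],[[0,0,0],[0,0,0],0],[[0,0,0],[0,0,0],0],[[0,0,0],[0,0,0],0],[[0,0,0],[0,0,0],0]]' 30
```

```text
time_s: 4.83
ee_pos: [0.4588, -0.2528, 0.0606]
orientation: [-2.212, -2.226, 0.002]
wrist_force: [0.1, 0.4, 0.4]
grip_width: 0.996
grasp_force: 0.0
time_s: 5.25
ee_pos: [0.4612, -0.2549, 0.0635]
orientation: [2.212, 2.226, 0.003]
wrist_force: [-1.0, 1.1, 6.5]
grip_width: 0.634
grasp_force: 31.1
time_s: 5.67
ee_pos: [0.4612, -0.255, 0.0635]
orientation: [2.212, 2.226, 0.003]
wrist_force: [-0.2, 0.6, 7.1]
grip_width: 0.632
grasp_force: 31.1
```

```bash
python3 -m pendant '[[[0,0,-0.3],[0,0,0],0],[[0,0,-0.6],[0,0,0],0],[[0,0,-0.6],[0,0,0],0]]'
python3 -m pendant '[[[0.4,0,0],[0,0,0],0],[[0.8,0,0],[0,0,0],0],[[1,0,0],[0,0,0],0]]' >/dev/null
python3 -m pendant '[[[0.4,0,0],[0,0,0],0],[[0.8,0,0],[0,0,0],0],[[1,0,0],[0,0,0],0]]' >/dev/null
python3 -m pendant '[[[0.4,0,0],[0,0,0],0],[[0.8,0,0],[0,0,0],0],[[0.95,0,0],[0,0,0],0],[[0.95,0,0],[0,0,0],0],[[0.95,0,0],[0,0,0],0]]'
python3 - <<'E'
from h import *
s=readout.state();print(s["ee_pos"],R.from_rotvec(s["orientation"]).as_matrix().round(3),to([.46,.04,.062]),s["joint_pos"].round(2))
E
```

```text
time_s: 5.92
ee_pos: [0.4632, -0.257, 0.1271]
orientation: [2.207, 2.22, 0.005]
wrist_force: [0.9, -1.3, -1.0]
grip_width: 0.634
grasp_force: 32.9
time_s: 6.83
ee_pos: [0.4579, 0.0422, 0.1213]
orientation: [2.211, 2.232, 0.0]
wrist_force: [-0.1, 0.3, -1.0]
grip_width: 0.633
grasp_force: 32.8
[0.45794105 0.04223379 0.12130661] [[-0.01  1.    0.  ]
 [ 1.    0.01 -0.  ]
 [-0.    0.   -1.  ]] [-0.023  0.02   0.593] [-0.94  0.34  1.    1.94 -0.33  1.04  0.21]
```

```bash
python3 -m pendant '[[[0,0,0],[0,0,-0.8],1],[[0,0,0],[0,0,-0.8],1],[[0,0,0],[0,0,-0.8],1],[[0,0,0],[0,0,-0.8],1],[[0,0,0],[0,0,-0.8],1]]' >/dev/null
python3 -m pendant '[[[0,0,0],[0,0,-0.8],1],[[0,0,0],[0,0,-0.8],1],[[0,0,0],[0,0,-0.8],1],[[0,0,0],[0,0,-0.8],1],[[0,0,0],[0,0,-0.8],1]]' >/dev/null
python3 -m pendant '[[[0,0,0],[0,0,-0.41],1],[[0,0,0],[0,0,-0.41],1],[[0,0,0],[0,0,-0.41],1]]'
python3 -m pendant '[[[0,-1,0],[0,0,0],1],[[0,-1,0],[0,0,0],1],[[0,-1,0],[0,0,0],1]]' >/dev/null
python3 -m pendant '[[[0,-1,0],[0,0,0],1],[[0,-1,0],[0,0,0],1],[[0,-1,0],[0,0,0],1]]' >/dev/null
python3 -m pendant '[[[0,-1,0],[0,0,0],1],[[0,-1,0],[0,0,0],1],[[0,-1,0],[0,0,0],1]]' >/dev/null
python3 -m pendant '[[[0,-0.85,0],[0,0,0],1],[[0,-0.85,0],[0,0,0],1],[[0,-0.85,0],[0,0,0],1],[[0,-0.85,0],[0,0,0],1],[[0,-0.85,0],[0,0,0],1]]'
python3 - <<'E'
from h import *
s=readout.state();print(s["ee_pos"],R.from_rotvec(s["orientation"]).as_matrix().round(3),to([.465,-.344,.087]),s["joint_pos"].round(2))
E
```

```text
time_s: 9.58
ee_pos: [0.4579, 0.041, 0.141]
orientation: [0.019, -3.141, 0.0]
wrist_force: [-0.5, 0.3, 0.2]
grip_width: 1.002
grasp_force: 0.0
time_s: 10.75
ee_pos: [0.4604, -0.3438, 0.1406]
orientation: [0.01, -3.141, -0.002]
wrist_force: [0.5, 0.2, 0.1]
grip_width: 1.001
grasp_force: 0.0
[ 0.46043882 -0.34380354  0.14060967] [[-1.    -0.006 -0.001]
 [-0.006  1.     0.001]
 [ 0.001  0.001 -1.   ]] [-0.046 -0.003  0.536] [ 0.07  0.51  0.78  1.6  -0.38  1.19  2.51]
```

```bash
python3 -m pendant '[[[-0.046,0,0.2],[0,0,0],1],[[-0.046,0,0.4],[0,0,0],1],[[-0.046,0,0.53],[0,0,0],1],[[-0.046,0,0.53],[0,0,0],1],[[-0.046,0,0.53],[0,0,0],1]]'
python3 -m pendant '[[[0,0,0],[0,0,0],0],[[0,0,0],[0,0,0],0],[[0,0,0],[0,0,0],0],[[0,0,0],[0,0,0],0],[[0,0,0],[0,0,0],0]]' 30
python3 -m pendant '[[[0,0,0],[0,0,0],0],[[0,0,0],[0,0,0],0],[[0,0,0],[0,0,0],0],[[0,0,0],[0,0,0],0],[[0,0,0],[0,0,0],0]]' 40
```

```text
time_s: 11.17
ee_pos: [0.4659, -0.3413, 0.0876]
orientation: [0.016, -3.14, -0.004]
wrist_force: [-0.8, 0.5, 0.9]
grip_width: 0.998
grasp_force: 0.0
time_s: 11.58
ee_pos: [0.466, -0.3439, 0.0892]
orientation: [-0.012, 3.14, -0.0]
wrist_force: [0.4, 0.1, 2.9]
grip_width: 0.385
grasp_force: 29.6
time_s: 12.0
ee_pos: [0.4661, -0.3439, 0.0892]
orientation: [-0.012, 3.14, -0.0]
wrist_force: [-0.1, 2.3, 5.8]
grip_width: 0.38
grasp_force: 39.6
```

```bash
python3 -m pendant '[[[0,0,-0.3],[0,0,0],0],[[0,0,-0.6],[0,0,0],0],[[0,0,-0.6],[0,0,0],0]]'
python3 -m pendant '[[[-0.15,0.4,0],[0,0,0],0],[[-0.25,0.7,0],[0,0,0],0],[[-0.35,1,0],[0,0,0],0]]' >/dev/null
python3 -m pendant '[[[0,0.4,0],[0,0,0],0],[[0,0.8,0],[0,0,0],0],[[0,1,0],[0,0,0],0]]' >/dev/null
python3 -m pendant '[[[0,0.3,0],[0,0,0],0],[[0,0.44,0],[0,0,0],0],[[0,0.44,0],[0,0,0],0],[[0,0.44,0],[0,0,0],0]]'
python3 - <<'E'
from h import *
s=readout.state();print(s["ee_pos"],R.from_rotvec(s["orientation"]).as_matrix().round(3),to([.5,-.1,.0872]),s["joint_pos"].round(2))
E
```

```text
time_s: 12.25
ee_pos: [0.4677, -0.3471, 0.1535]
orientation: [-0.011, 3.134, -0.011]
wrist_force: [1.1, -1.6, -0.6]
grip_width: 0.384
grasp_force: 40.5
time_s: 13.08
ee_pos: [0.4982, -0.0986, 0.1474]
orientation: [0.016, -3.14, 0.0]
wrist_force: [0.2, -0.4, -1.8]
grip_width: 0.384
grasp_force: 40.6
[ 0.49816791 -0.09862141  0.14742219] [[-1.    -0.01  -0.001]
 [-0.01   1.    -0.   ]
 [ 0.001 -0.    -1.   ]] [-0.019 -0.014  0.602] [-0.45  0.36  0.78  1.77 -0.28  1.12  2.  ]
```

```bash
python3 -m pendant '[[[0,0,0.25],[0,0,0],0],[[0,0,0.45],[0,0,0],0],[[0,0,0.57],[0,0,0],0],[[0,0,0.6],[0,0,0],0],[[0,0,0.6],[0,0,0],0]]'
python3 -m pendant '[[[0,0,0],[0,0,0],0.6],[[0,0,0],[0,0,0],1],[[0,0,0],[0,0,0],1],[[0,0,0],[0,0,0],1],[[0,0,0],[0,0,0],1]]'
python3 -m pendant '[[[0,0,-0.3],[0,0,0],1],[[0,0,-0.6],[0,0,0],1],[[0,0,-0.7],[0,0,0],1],[[0,0,-0.7],[0,0,0],1]]'
python3 -m pendant '[[[-0.1,-0.4,0],[0,0,0],1],[[-0.2,-0.8,0],[0,0,0],1],[[-0.28,-1,0],[0,0,0],1]]' >/dev/null
python3 -m pendant '[[[0,-0.4,0],[0,0,0],1],[[0,-0.8,0],[0,0,0],1],[[0,-1,0],[0,0,0],1]]' >/dev/null
python3 -m pendant '[[[0,-0.25,0],[0,0,0],1],[[0,-0.25,0],[0,0,0],1],[[0,-0.25,0],[0,0,0],1],[[0,-0.25,0],[0,0,0],1]]'
python3 - <<'E'
from h import *
s=readout.state();print(s["ee_pos"],R.from_rotvec(s["orientation"]).as_matrix().round(3),to([.5285,-.3247,.039]),s["joint_pos"].round(2))
ims=[viewer.snapshot(c)[:,:,::-1] for c in("side","top")]
cv2.imwrite("pics/d1.png",np.hstack([cv2.resize(ims[0][160:300,205:325],(480,560),interpolation=2),cv2.resize(ims[1][170:280,200:370],(300,194),interpolation=2)[[*range(194)]+[193]*366]]))
for n,z in(("jar_c",.046),("bottle_c",.054),("dropper_c",.056),("dish_c",.011)):
  for c in("side","top"):
    for d in landmark_of(c,n)[:1]: print(n,c,d["score"],at_z(c,d["at"],z))
E
```

```text
time_s: 13.5
ee_pos: [0.4982, -0.1017, 0.0879]
orientation: [0.007, -3.141, 0.002]
wrist_force: [0.9, 0.3, -1.4]
grip_width: 0.379
grasp_force: 40.6
time_s: 13.92
ee_pos: [0.4989, -0.0998, 0.0887]
orientation: [-0.011, 3.141, -0.0]
wrist_force: [-0.6, -0.2, 0.7]
grip_width: 0.999
grasp_force: 0.0
time_s: 14.25
ee_pos: [0.5011, -0.1004, 0.1614]
orientation: [-0.012, 3.134, -0.001]
wrist_force: [0.3, -0.6, 0.2]
grip_width: 0.998
grasp_force: 0.0
time_s: 15.08
ee_pos: [0.5281, -0.323, 0.1568]
orientation: [0.012, -3.14, -0.004]
wrist_force: [0.4, -0.3, 0.5]
grip_width: 1.0
grasp_force: 0.0
[ 0.52808872 -0.32298407  0.15679549] [[-1.    -0.008 -0.002]
 [-0.008  1.     0.002]
 [ 0.002  0.002 -1.   ]] [-0.006 -0.02   1.178] [ 0.04  0.59  0.76  1.44 -0.41  1.28  2.42]
jar_c side 0.97 [0.45021378 0.05341963 0.046     ]
jar_c top 0.8 [0.45794033 0.04549587 0.046     ]
bottle_c side 0.66 [ 0.50023482 -0.09839221  0.054     ]
bottle_c top 0.71 [ 0.50297245 -0.10799365  0.054     ]
dropper_c side 0.69 [ 0.5293255  -0.33432442  0.056     ]
dish_c side 0.41 [ 0.51613871 -0.2677637   0.011     ]
```

View pics/d1.png

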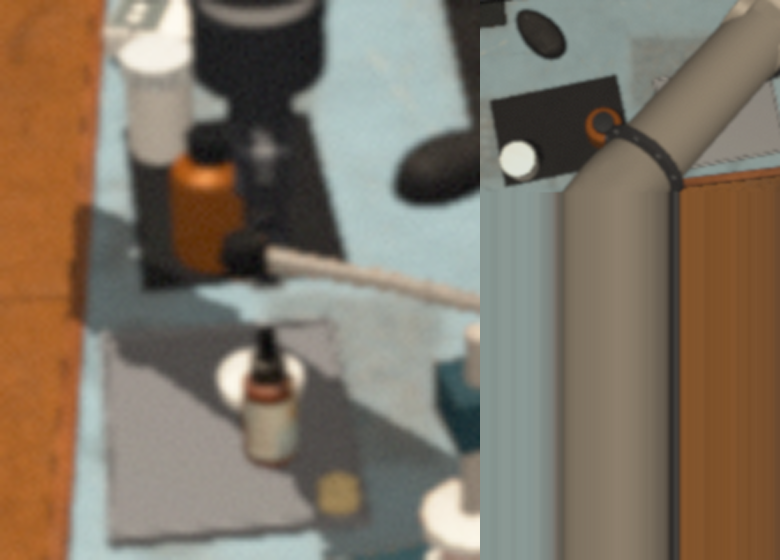

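```bash
python3 -m pendant '[[[0,-0.03,0.3],[0,0,0],1],[[0,-0.03,0.6],[0,0,0],1],[[0,-0.03,0.6],[0,0,0],1],[[0,-0.03,0.6],[0,0,0],1]]'
python3 -m pendant '[[[0,0,0.25],[0,0,0],1],[[0,0,0.5],[0,0,0],1],[[0,0,0.56],[0,0,0],1],[[0,0,0.56],[0,0,0],1],[[0,0,0.56],[0,0,0],1]]'
python3 -m pendant '[[[0,0,0],[0,0,0],0],[[0,0,0],[0,0,0],0],[[0,0,0],[0,0,0],0],[[0,0,0],[0,0,0],0],[[0,0,0],[0,0,0],0]]' 25
python3 -m pendant '[[[0,0,0],[0,0,0],0],[[0,0,0],[0,0,0],0],[[0,0,0],[0,0,0],0],[[0,0,0],[0,0,0],0],[[0,0,0],[0,0,0],0]]' 30
```

```text
time_s: 15.92
ee_pos: [0.5273, -0.3262, 0.0969]
orientation: [0.012, -3.138, -0.004]
wrist_force: [0.6, -0.9, 0.8]
grip_width: 0.997
grasp_force: 0.0
time_s: 16.33
ee_pos: [0.5293, -0.3282, 0.0441]
orientation: [-0.012, 3.139, -0.002]
wrist_force: [0.2, -0.4, 0.5]
grip_width: 1.001
grasp_force: 0.0
time_s: 16.75
ee_pos: [0.5289, -0.327, 0.0431]
orientation: [-0.012, 3.14, 0.001]
wrist_force: [-0.1, 0.9, 3.5]
grip_width: 0.378
grasp_force: 24.1
time_s: 17.17
ee_pos: [0.529, -0.3271, 0.0431]
orientation: [-0.012, 3.14, 0.001]
wrist_force: [-0.0, 1.6, 5.9]
grip_width: 0.373
grasp_force: 29.7
```

```bash
python3 -m pendant '[[[0,0,-0.3],[0,0,0],0],[[0,0,-0.6],[0,0,0],0],[[0,0,-0.9],[0,0,0],0],[[0,0,-0.9],[0,0,0],0]]'
python3 -m pendant '[[[-0.07,0.3,-0.2],[0,0,0],0],[[-0.14,0.7,-0.35],[0,0,0],0],[[-0.21,1,-0.4],[0,0,0],0]]'
python3 -m pendant '[[[0,0.4,0],[0,0,0],0],[[0,0.8,0],[0,0,0],0],[[0,1,0],[0,0,0],0]]' >/dev/null
python3 -m pendant '[[[0,0.4,0],[0,0,0],0],[[0,0.8,0],[0,0,0],0],[[0,1,0],[0,0,0],0]]' >/dev/null
python3 -m pendant '[[[0,0.3,0],[0,0,0],0],[[0,0.47,0],[0,0,0],0],[[0,0.47,0],[0,0,0],0],[[0,0.47,0],[0,0,0],0],[[0,0.47,0],[0,0,0],0]]'
python3 - <<'E'
from h import *
s=readout.state();print(s["ee_pos"],R.from_rotvec(s["orientation"]).as_matrix().round(3),to([.55,.02,.0412]),s["joint_pos"].round(2))
E
```

```text
time_s: 17.5
ee_pos: [0.531, -0.331, 0.1386]
orientation: [-0.011, 3.132, -0.012]
wrist_force: [0.7, -0.6, 0.9]
grip_width: 0.368
grasp_force: 29.6
time_s: 17.75
ee_pos: [0.5492, -0.2268, 0.1737]
orientation: [-0.008, 3.139, -0.001]
wrist_force: [1.5, 0.8, -0.5]
grip_width: 0.368
grasp_force: 29.6
time_s: 18.67
ee_pos: [0.5465, 0.018, 0.1719]
orientation: [0.009, -3.141, 0.003]
wrist_force: [0.0, 0.4, -0.6]
grip_width: 0.369
grasp_force: 29.6
[0.54647583 0.01799663 0.17188006] [[-1.    -0.006 -0.001]
 [-0.006  1.    -0.002]
 [ 0.001 -0.002 -1.   ]] [-0.036  0.022  1.307] [-0.63  0.42  0.76  1.64 -0.3   1.21  1.78]
```

```bash
python3 -m pendant '[[[0,0,0.3],[0,0,0],0],[[0,0,0.6],[0,0,0],0],[[0,0,0.8],[0,0,0],0],[[0,0,0.8],[0,0,0],0]]' >/dev/null
python3 -m pendant '[[[0,0,0.2],[0,0,0],0],[[0,0,0.4],[0,0,0],0],[[0,0,0.48],[0,0,0],0],[[0,0,0.5],[0,0,0],0],[[0,0,0.5],[0,0,0],0]]'
python3 -m pendant '[[[0,0,0],[0,0,0],0.6],[[0,0,0],[0,0,0],1],[[0,0,0],[0,0,0],1],[[0,0,0],[0,0,0],1],[[0,0,0],[0,0,0],1]]'
python3 -m pendant '[[[0,0,-0.25],[0,0,0],1],[[0,0,-0.6],[0,0,0],1],[[0,0,-0.95],[0,0,0],1],[[0,0,-0.95],[0,0,0],1]]'
python3 -m pendant '[[[0.1,-0.4,-0.2],[0,0,0],1],[[0.2,-0.8,-0.2],[0,0,0],1],[[0.24,-1,-0.2],[0,0,0],1]]' >/dev/null
python3 -m pendant '[[[0,-0.4,0],[0,0,0],1],[[0,-0.8,0],[0,0,0],1],[[0,-1,0],[0,0,0],1]]' >/dev/null
python3 -m pendant '[[[0,-0.4,0],[0,0,0],1],[[0,-0.8,0.4],[0,0,0],1],[[0,-0.85,0.7],[0,0,0],1],[[0,-0.85,0.7],[0,0,0],1],[[0,-0.85,0.7],[0,0,0],1]]'
python3 - <<'E'
from h import *
s=readout.state();print(s["ee_pos"],R.from_rotvec(s["orientation"]).as_matrix().round(3),to([.5255,-.2648,.03]),s["joint_pos"].round(2))
ims=[viewer.snapshot(c)[:,:,::-1] for c in("side","top")]
cv2.imwrite("pics/e1.png",cv2.resize(ims[0][130:300,205:325],(424,600),interpolation=2))
for n,z in(("jar_c",.046),("bottle_c",.054),("dropper_c",.054),("dish_c",.011)):
  for c in("side","top"):
    for d in landmark_of(c,n)[:1]: print(n,c,d["score"],at_z(c,d["at"],z))
E
```

```text
time_s: 19.42
ee_pos: [0.5472, 0.0188, 0.0429]
orientation: [-0.009, 3.141, -0.001]
wrist_force: [-0.2, -0.7, -0.7]
grip_width: 0.367
grasp_force: 29.6
time_s: 19.83
ee_pos: [0.5472, 0.0198, 0.0429]
orientation: [-0.012, 3.14, 0.0]
wrist_force: [0.0, -0.1, 0.1]
grip_width: 0.995
grasp_force: 0.0
time_s: 20.17
ee_pos: [0.552, 0.0189, 0.1445]
orientation: [-0.011, 3.128, 0.001]
wrist_force: [1.2, -0.2, 0.4]
grip_width: 1.001
grasp_force: 0.0
time_s: 21.08
ee_pos: [0.5226, -0.2653, 0.0849]
orientation: [0.007, -3.136, -0.004]
wrist_force: [-0.1, 0.8, 0.5]
grip_width: 1.001
grasp_force: 0.0
[ 0.52263556 -0.26532653  0.08488403] [[-1.    -0.005 -0.005]
 [-0.005  1.     0.002]
 [ 0.005  0.002 -1.   ]] [-0.032  0.004  0.549] [-0.07  0.6   0.75  1.62 -0.44  1.1   2.38]
jar_c side 0.95 [0.45579018 0.05601391 0.046     ]
jar_c top 0.82 [0.44911599 0.0488993  0.046     ]
bottle_c side 0.69 [ 0.4941562  -0.10606972  0.054     ]
bottle_c top 0.51 [ 0.50024074 -0.0990225   0.054     ]
dropper_c top 0.51 [0.55573832 0.01604305 0.054     ]
dish_c side 0.73 [ 0.5260415  -0.26149657  0.011     ]
dish_c top 0.65 [0.55695033 0.02863108 0.011     ]
```

View pics/e1.png

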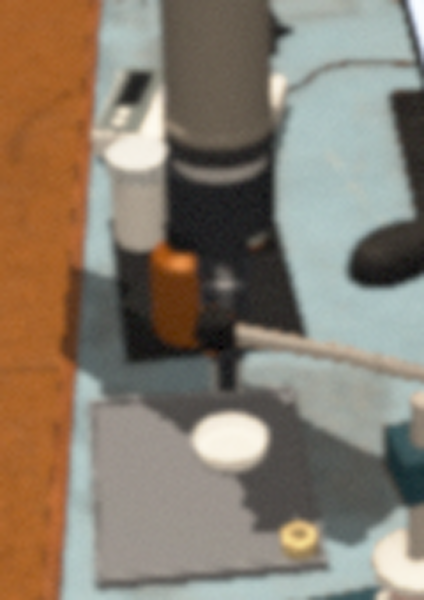

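Dish still in place at crop (230,441), and jar and bottle stand on the mat. Descending on the dish.

```bash
python3 -m pendant '[[[-0.035,0.01,0.3],[0,0,0],1],[[-0.035,0.01,0.55],[0,0,0],1],[[-0.035,0.01,0.65],[0,0,0],1],[[-0.035,0.01,0.7],[0,0,0],1],[[-0.035,0.01,0.7],[0,0,0],1]]'
python3 -m pendant '[[[0,0,0.03],[0,0,0],0.7],[[0,0,0.05],[0,0,0],0.7],[[0,0,0.05],[0,0,0],0.7],[[0,0,0.05],[0,0,0],0.7],[[0,0,0.05],[0,0,0],0.7]]'
```

```text
time_s: 22.0
ee_pos: [0.5277, -0.2641, 0.0165]
orientation: [0.011, -3.14, -0.001]
wrist_force: [0.2, 0.4, 0.9]
grip_width: 1.005
grasp_force: 0.0
time_s: 22.42
ee_pos: [0.5288, -0.2646, 0.013]
orientation: [-0.012, 3.14, -0.001]
wrist_force: [-0.0, 0.5, -1.0]
grip_width: 0.7
grasp_force: 0.0
```

```bash
python3 -m pendant '[[[0.02,0,0.03],[0,0,0],0.7],[[0.02,0,0.05],[0,0,0],0.7],[[0.02,0,0.05],[0,0,0],0.7]]'
python3 -m pendant '[[[0,0,0.02],[0,0,0],0.7],[[0,0,0.02],[0,0,0],0.7],[[0,0,0.02],[0,0,0],0.7]]'
python3 -m pendant '[[[0,0,0],[0,0,0],0.5],[[0,0,0],[0,0,0],0.4],[[0,0,0],[0,0,0],0],[[0,0,0],[0,0,0],0],[[0,0,0],[0,0,0],0]]' 25
```

```text
time_s: 22.67
ee_pos: [0.5258, -0.2641, 0.0068]
orientation: [0.011, -3.141, -0.001]
wrist_force: [-0.0, -0.3, 0.4]
grip_width: 0.701
grasp_force: 0.0
time_s: 22.92
ee_pos: [0.5263, -0.2643, 0.0051]
orientation: [0.012, -3.141, -0.0]
wrist_force: [0.4, 0.5, -0.6]
grip_width: 0.699
grasp_force: 0.0
time_s: 23.33
ee_pos: [0.5266, -0.2646, 0.0056]
orientation: [-0.011, 3.141, -0.0]
wrist_force: [-0.4, 0.6, 2.1]
grip_width: 0.587
grasp_force: 26.2
```

```bash
python3 -m pendant '[[[0,0,-0.2],[0,0,0],0],[[0,0,-0.5],[0,0,0],0],[[0,0,-0.9],[0,0,0],0],[[0,0,-0.9],[0,0,0],0]]'
python3 -m pendant '[[[0,0.3,-0.3],[0,0,0],0],[[0,0.65,-0.6],[0,0,0],0],[[0,1,-0.6],[0,0,0],0]]' 
python3 -m pendant '[[[0,0.4,0],[0,0,0],0],[[0,0.8,0],[0,0,0],0],[[0,1,0],[0,0,0],0]]' >/dev/null
python3 -m pendant '[[[0,0.4,0],[0,0,0],0],[[0,0.8,0],[0,0,0],0],[[0,1,0],[0,0,0],0]]' >/dev/null
python3 -m pendant '[[[0,0.4,0],[0,0,0],0],[[0,0.8,0],[0,0,0],0],[[0,1,0],[0,0,0],0]]' >/dev/null
python3 -m pendant '[[[0,0.4,0],[0,0,0],0],[[0,0.8,0],[0,0,0],0],[[0,0.84,0.3],[0,0,0],0],[[0,0.84,0.5],[0,0,0],0],[[0,0.84,0.5],[0,0,0],0]]'
python3 - <<'E'
from h import *
s=readout.state();print(s["ee_pos"],R.from_rotvec(s["orientation"]).as_matrix().round(3),to([.522,.219,.048]),s["joint_pos"].round(2))
ims=[viewer.snapshot(c)[:,:,::-1] for c in("side","top")]
cv2.imwrite("pics/p1.png",cv2.resize(ims[0][100:270,205:325],(424,600),interpolation=2))
for n,z in(("pan",.046),("dish_c",s["ee_pos"][2])):
  for c in("side","top"):
    for d in landmark_of(c,n)[:1]: print(n,c,d["score"],d["at"],at_z(c,d["at"],z))
    for d in trace(c,n)[:1]: print(d["rect"])
E
```

```text
time_s: 23.67
ee_pos: [0.5305, -0.268, 0.1026]
orientation: [-0.011, 3.13, -0.011]
wrist_force: [1.5, -1.1, 0.1]
grip_width: 0.589
grasp_force: 26.3
time_s: 23.92
ee_pos: [0.5279, -0.168, 0.16]
orientation: [-0.003, 3.133, -0.007]
wrist_force: [2.3, -0.5, 0.1]
grip_width: 0.588
grasp_force: 26.5
time_s: 25.08
ee_pos: [0.5187, 0.22, 0.1006]
orientation: [0.016, -3.133, 0.006]
wrist_force: [-1.8, 0.4, -0.7]
grip_width: 0.594
grasp_force: 26.5
[0.51873847 0.22002121 0.10056459] [[-1.    -0.01  -0.009]
 [-0.01   1.    -0.004]
 [ 0.009 -0.004 -1.   ]] [-0.037 -0.009  0.525] [-0.92  0.52  0.69  1.67 -0.36  1.09  1.46]
pan side 0.81 [265.5, 154.2] [0.5250058 0.2394519 0.046    ]
[258.4, 162.8, 54.5, 31.0]
pan top 0.91 [157.2, 246.8] [0.52374284 0.22441451 0.046     ]
[160.8, 255.2, 51.3, 61.2]
dish_c side 0.61 [260.9, 142.5] [0.51089644 0.22040663 0.10056459]
[261.8, 140.6, 16.0, 6.0]
dish_c top 0.66 [248.0, 244.4] [ 0.49046896 -0.03845112  0.10056459]
[152.8, 249.8, 15.5, 9.4]
```

View pics/p1.png

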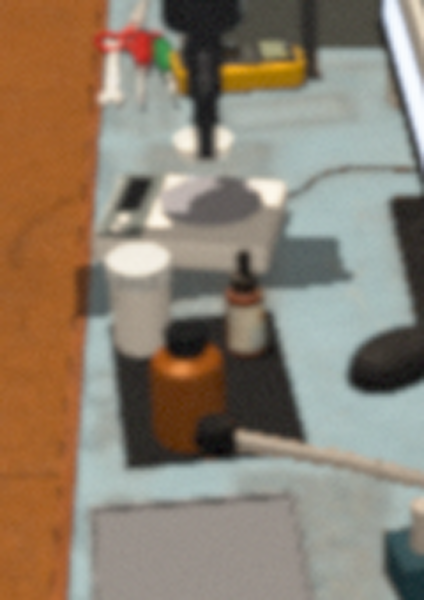

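All three stand on the mat, dish held level above the pan (crop (204,142), pan (212,199)). Lowering.

```bash
python3 -m pendant '[[[-0.03,0,0.2],[0,0,0],0],[[-0.03,0,0.4],[0,0,0],0],[[-0.03,0,0.48],[0,0,0],0],[[-0.03,0,0.5],[0,0,0],0],[[-0.03,0,0.5],[0,0,0],0]]'
python3 - <<'E'
from h import *
print(at_z("side",(265,156.4),.046),to([.5225,.219,.0475]))
E
```

```text
time_s: 26.0
ee_pos: [0.5255, 0.2195, 0.055]
orientation: [0.011, -3.141, 0.001]
wrist_force: [0.7, -0.4, 0.1]
grip_width: 0.587
grasp_force: 26.5
[0.52290391 0.22363347 0.046     ] [ 0.03  -0.005  0.075]
```

```bash
python3 -m pendant '[[[0.03,0.02,0.04],[0,0,0],0],[[0.03,0.02,0.07],[0,0,0],0],[[0.03,0.02,0.08],[0,0,0],0],[[0.03,0.02,0.08],[0,0,0],0]]'
python3 -m pendant '[[[0,0,0],[0,0,0],0.65],[[0,0,0],[0,0,0],0.8],[[0,0,0],[0,0,0],0.8],[[0,0,0],[0,0,0],0.8],[[0,0,0],[0,0,0],0.8]]'
python3 -m pendant '[[[0,0,-0.2],[0,0,0],0.8],[[0,0,-0.6],[0,0,0],1],[[0,0,-1],[0,0,0],1],[[0,0,-1],[0,0,0],1]]'
python3 -m pendant '[[[0.3,0,0],[0,0,0],1],[[0.7,0,0],[0,0,0],1],[[1,0,0],[0,0,0],1],[[1,0,0],[0,0,0],1]]'
python3 - <<'E'
from h import *
s=readout.state();print(s["ee_pos"],s["joint_pos"].round(2))
ims=[viewer.snapshot(c)[:,:,::-1] for c in("side","top")]
a=cv2.resize(ims[0][130:190,220:310],(540,360),interpolation=2); b=cv2.resize(ims[1][210:300,115:205],(240,240),interpolation=2)
cv2.imwrite("pics/p2.png",np.hstack([a,np.vstack([b,b[:120]*0])]))
for c in("side","top"):
    for d in landmark_of(c,"dish_c")[:1]: print(d["score"],d["at"],at_z(c,d["at"],.052))
E
```

```text
time_s: 26.33
ee_pos: [0.5228, 0.2218, 0.0475]
orientation: [-0.012, 3.141, 0.0]
wrist_force: [0.3, 0.1, -0.5]
grip_width: 0.589
grasp_force: 26.5
time_s: 26.75
ee_pos: [0.5229, 0.2215, 0.0474]
orientation: [-0.011, 3.141, 0.0]
wrist_force: [-1.2, 0.0, -0.5]
grip_width: 0.799
grasp_force: 0.0
time_s: 27.08
ee_pos: [0.5287, 0.2226, 0.1556]
orientation: [-0.011, 3.127, 0.009]
wrist_force: [2.3, -0.1, 0.6]
grip_width: 1.002
grasp_force: 0.0
time_s: 27.42
ee_pos: [0.4152, 0.2211, 0.1456]
orientation: [0.018, -3.131, -0.001]
wrist_force: [-2.2, -0.7, -0.5]
grip_width: 0.999
grasp_force: 0.0
[0.41518319 0.22111728 0.14558047] [-1.14  0.27  0.75  1.87 -0.21  1.09  1.27]
0.53 [264.1, 156.9] [0.51970478 0.20906192 0.052     ]
0.78 [153.2, 246.5] [0.5248555  0.23444766 0.052     ]
```

View pics/p2.png

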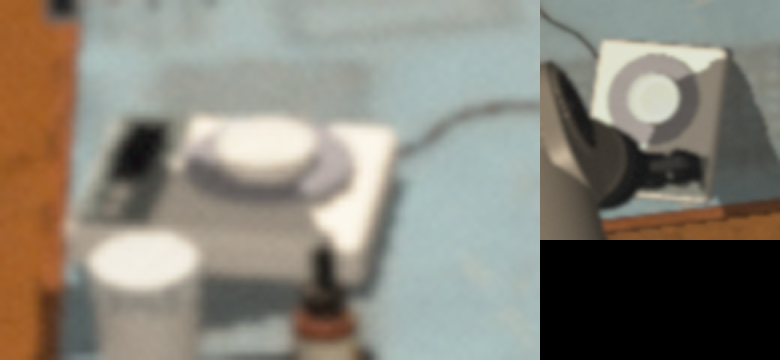

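Dish is centred on the pan in both views: top view dish and pan both at crop (654,98); side view dish (268,150), pan ≈(268,160). Now the dropper back.

```bash
python3 -m pendant '[[[-0.3,-0.4,-0.1],[0,0,0],1],[[-0.6,-0.8,-0.1],[0,0,0],1],[[-1,-1,-0.1],[0,0,0],1],[[-1,-1,-0.1],[0,0,0],1]]' >/dev/null
python3 -m pendant '[[[-0.2,-0.4,0],[0,0,0],1],[[-0.32,-0.8,0],[0,0,0],1],[[-0.32,-1,0],[0,0,0],1],[[-0.32,-1,0],[0,0,0],1],[[-0.32,-1,0],[0,0,0],1]]'
python3 - <<'E'
from h import *
s=readout.state();print(s["ee_pos"],R.from_rotvec(s["orientation"]).as_matrix().round(3),to([.5472,.0198,.0429]),s["joint_pos"].round(2))
E
```

```text
time_s: 28.37
ee_pos: [0.5577, 0.018, 0.1575]
orientation: [-0.001, 3.14, -0.003]
wrist_force: [0.6, 0.6, 0.0]
grip_width: 1.003
grasp_force: 0.0
[0.55768305 0.01804492 0.15749672] [[-1.    -0.001  0.001]
 [-0.001  1.    -0.002]
 [-0.001 -0.002 -1.   ]] [0.106 0.02  1.146] [-0.63  0.46  0.79  1.63 -0.34  1.2   1.81]
```

```bash
python3 -m pendant '[[[0.1,0.02,0],[0,0,0],1],[[0.1,0.02,0.3],[0,0,0],1],[[0.1,0.02,0.6],[0,0,0],1],[[0.1,0.02,0.6],[0,0,0],1],[[0.1,0.02,0.6],[0,0,0],1]]'
python3 -m pendant '[[[0,0,0.25],[0,0,0],1],[[0,0,0.5],[0,0,0],1],[[0,0,0.54],[0,0,0],1],[[0,0,0.54],[0,0,0],1],[[0,0,0.54],[0,0,0],1]]'
python3 -m pendant '[[[0,0,0],[0,0,0],0],[[0,0,0],[0,0,0],0],[[0,0,0],[0,0,0],0],[[0,0,0],[0,0,0],0],[[0,0,0],[0,0,0],0]]' 25
python3 -m pendant '[[[0,0,0],[0,0,0],0],[[0,0,0],[0,0,0],0],[[0,0,0],[0,0,0],0],[[0,0,0],[0,0,0],0],[[0,0,0],[0,0,0],0]]' 30
```

```text
time_s: 28.78
ee_pos: [0.5453, 0.0254, 0.0961]
orientation: [0.015, -3.138, 0.0]
wrist_force: [-0.3, 0.3, 0.8]
grip_width: 0.998
grasp_force: 0.0
time_s: 29.2
ee_pos: [0.5479, 0.0239, 0.0451]
orientation: [-0.012, 3.139, 0.0]
wrist_force: [-0.6, -0.6, 0.9]
grip_width: 0.997
grasp_force: 0.0
time_s: 29.62
ee_pos: [0.5468, 0.0239, 0.0441]
orientation: [-0.012, 3.14, 0.001]
wrist_force: [-1.1, -0.5, 2.0]
grip_width: 0.364
grasp_force: 24.7
time_s: 30.03
ee_pos: [0.5468, 0.0239, 0.0441]
orientation: [-0.011, 3.141, 0.001]
wrist_force: [-0.7, 0.5, 5.4]
grip_width: 0.363
grasp_force: 30.0
```

```bash
python3 -m pendant '[[[0,0,-0.3],[0,0,0],0],[[0,0,-0.6],[0,0,0],0],[[0,0,-0.9],[0,0,0],0],[[0,0,-0.9],[0,0,0],0]]'
python3 -m pendant '[[[0.05,-0.2,-0.25],[0,0,0],0],[[0.1,-0.6,-0.4],[0,0,0],0],[[0.18,-1,-0.4],[0,0,0],0]]'
python3 -m pendant '[[[0,-0.4,0],[0,0,0],0],[[0,-0.8,0],[0,0,0],0],[[0,-1,0],[0,0,0],0]]' >/dev/null
python3 -m pendant '[[[0,-0.4,0],[0,0,0],0],[[0,-0.8,0],[0,0,0],0],[[0,-1,0],[0,0,0],0]]' >/dev/null
python3 -m pendant '[[[0,-0.3,0],[0,0,0],0],[[0,-0.5,0.3],[0,0,0],0],[[0,-0.5,0.6],[0,0,0],0],[[0,-0.5,0.6],[0,0,0],0],[[0,-0.5,0.6],[0,0,0],0]]'
python3 - <<'E'
from h import *
s=readout.state();print(s["ee_pos"],R.from_rotvec(s["orientation"]).as_matrix().round(3),to([.529,-.327,.0465]),s["joint_pos"].round(2))
E
```

```text
time_s: 30.37
ee_pos: [0.5505, 0.0229, 0.1389]
orientation: [-0.011, 3.13, 0.001]
wrist_force: [0.9, -0.4, -1.1]
grip_width: 0.362
grasp_force: 30.3
time_s: 30.62
ee_pos: [0.5318, -0.0751, 0.1757]
orientation: [-0.022, 3.135, -0.0]
wrist_force: [2.3, -1.2, -0.5]
grip_width: 0.362
grasp_force: 30.3
time_s: 31.53
ee_pos: [0.5296, -0.3241, 0.1108]
orientation: [0.011, -3.137, -0.006]
wrist_force: [0.9, 0.3, 0.1]
grip_width: 0.36
grasp_force: 30.3
[ 0.52956027 -0.32413654  0.11079712] [[-1.    -0.007 -0.005]
 [-0.007  1.     0.004]
 [ 0.005  0.004 -1.   ]] [ 0.003 -0.031  0.643] [ 0.03  0.65  0.78  1.49 -0.47  1.2   2.46]
```

```bash
python3 -m pendant '[[[0,-0.02,0.25],[0,0,0],0],[[0,-0.02,0.5],[0,0,0],0],[[0,-0.02,0.55],[0,0,0],0],[[0,-0.02,0.55],[0,0,0],0],[[0,-0.02,0.55],[0,0,0],0]]'
python3 -c "
from h import *
print(to([.529,-.327,.0465]))"
```

```text
time_s: 31.95
ee_pos: [0.5323, -0.3278, 0.0601]
orientation: [-0.014, 3.139, -0.002]
wrist_force: [-0.4, 0.3, -0.9]
grip_width: 0.364
grasp_force: 30.3
[0.033 0.008 0.135]
```

```bash
python3 -m pendant '[[[0.025,0.01,0.09],[0,0,0],0],[[0.025,0.01,0.13],[0,0,0],0],[[0.025,0.01,0.13],[0,0,0],0],[[0.025,0.01,0.13],[0,0,0],0]]'
python3 -m pendant '[[[0,0,0],[0,0,0],0.6],[[0,0,0],[0,0,0],1],[[0,0,0],[0,0,0],1],[[0,0,0],[0,0,0],1],[[0,0,0],[0,0,0],1]]'
python3 -m pendant '[[[0,0,-0.25],[0,0,0],1],[[0,0,-0.6],[0,0,0],1],[[0,0,-1],[0,0,0],1],[[0,0,-1],[0,0,0],1]]'
python3 -m pendant '[[[0.1,0.2,-0.2],[0,0,0],1],[[0.2,0.6,-0.2],[0,0,0],1],[[0.3,1,-0.2],[0,0,0],1]]' >/dev/null
python3 -m pendant '[[[0,0.4,0],[0,0,0],1],[[0,0.8,0],[0,0,0],1],[[0,1,0],[0,0,0],1]]' >/dev/null
python3 -m pendant '[[[0,0.27,0],[0,0,0],1],[[0,0.27,0],[0,0,0],1],[[0,0.27,0],[0,0,0],1],[[0,0.27,0],[0,0,0],1],[[0,0.27,0],[0,0,0],1]]'
python3 - <<'E'
from h import *
s=readout.state();print(s["ee_pos"],R.from_rotvec(s["orientation"]).as_matrix().round(3),to([.4989,-.0998,.0887]),s["joint_pos"].round(2))
E
```

```text
time_s: 32.28
ee_pos: [0.529, -0.3273, 0.0462]
orientation: [-0.012, 3.14, -0.001]
wrist_force: [0.3, 0.6, 2.1]
grip_width: 0.362
grasp_force: 30.5
time_s: 32.7
ee_pos: [0.5283, -0.327, 0.0452]
orientation: [0.011, -3.141, -0.0]
wrist_force: [0.2, -0.0, 0.5]
grip_width: 0.995
grasp_force: 0.0
time_s: 33.03
ee_pos: [0.532, -0.3312, 0.1539]
orientation: [-0.011, 3.129, -0.014]
wrist_force: [0.5, -2.2, 1.8]
grip_width: 0.999
grasp_force: 0.0
time_s: 33.95
ee_pos: [0.4966, -0.1021, 0.1655]
orientation: [-0.007, 3.141, -0.002]
wrist_force: [0.8, 0.2, 0.1]
grip_width: 0.999
grasp_force: 0.0
[ 0.49657352 -0.10205168  0.16547713] [[-1.    -0.005  0.   ]
 [-0.005  1.    -0.001]
 [-0.    -0.001 -1.   ]] [-0.023  0.023  0.768] [-0.5   0.35  0.85  1.76 -0.28  1.17  2.02]
```

```bash
python3 -m pendant '[[[-0.02,0.02,0.3],[0,0,0],1],[[-0.02,0.02,0.6],[0,0,0],1],[[-0.02,0.02,0.77],[0,0,0],1],[[-0.02,0.02,0.77],[0,0,0],1],[[-0.02,0.02,0.77],[0,0,0],1]]'
python3 -m pendant '[[[0,0,0],[0,0,0],0],[[0,0,0],[0,0,0],0],[[0,0,0],[0,0,0],0],[[0,0,0],[0,0,0],0],[[0,0,0],[0,0,0],0]]' 30
python3 -m pendant '[[[0,0,0],[0,0,0],0],[[0,0,0],[0,0,0],0],[[0,0,0],[0,0,0],0],[[0,0,0],[0,0,0],0],[[0,0,0],[0,0,0],0]]' 40
python3 -m pendant '[[[0,0,-0.3],[0,0,0],0],[[0,0,-0.6],[0,0,0],0],[[0,0,-0.6],[0,0,0],0]]'
```

```text
time_s: 34.37
ee_pos: [0.498, -0.0998, 0.0879]
orientation: [0.007, -3.14, 0.001]
wrist_force: [0.6, -0.1, 1.2]
grip_width: 1.002
grasp_force: 0.0
time_s: 34.78
ee_pos: [0.4996, -0.0986, 0.0894]
orientation: [-0.012, 3.139, -0.0]
wrist_force: [0.6, -0.8, 2.5]
grip_width: 0.385
grasp_force: 29.6
time_s: 35.2
ee_pos: [0.4997, -0.0986, 0.0894]
orientation: [-0.011, 3.139, -0.0]
wrist_force: [-0.7, -1.2, 5.7]
grip_width: 0.384
grasp_force: 39.5
time_s: 35.45
ee_pos: [0.5022, -0.0995, 0.1529]
orientation: [-0.011, 3.132, -0.002]
wrist_force: [1.3, -1.3, -1.3]
grip_width: 0.372
grasp_force: 40.8
```

```bash
python3 -m pendant '[[[0.1,-0.3,0],[0,0,0],0],[[0.2,-0.7,0],[0,0,0],0],[[0.35,-1,0],[0,0,0],0]]' >/dev/null
python3 -m pendant '[[[0,-0.4,0],[0,0,0],0],[[0,-0.8,0],[0,0,0],0],[[0,-1,0],[0,0,0],0]]' >/dev/null
python3 -m pendant '[[[0,-0.3,0],[0,0,0],0],[[0,-0.44,0],[0,0,0],0],[[0,-0.44,0],[0,0,0],0],[[0,-0.44,0],[0,0,0],0],[[0,-0.44,0],[0,0,0],0]]'
python3 - <<'E'
from h import *
s=readout.state();print(s["ee_pos"],R.from_rotvec(s["orientation"]).as_matrix().round(3),to([.467,-.3439,.0915]),s["joint_pos"].round(2))
E
```

```text
time_s: 36.37
ee_pos: [0.4656, -0.3406, 0.1472]
orientation: [0.013, -3.141, -0.004]
wrist_force: [-0.6, 1.2, -2.1]
grip_width: 0.378
grasp_force: 40.9
[ 0.46563869 -0.34056276  0.14723081] [[-1.    -0.008 -0.001]
 [-0.008  1.     0.003]
 [ 0.001  0.003 -1.   ]] [-0.014 -0.035  0.557] [ 0.03  0.53  0.84  1.58 -0.41  1.22  2.53]
```

```bash
python3 -m pendant '[[[0,-0.02,0.2],[0,0,0],0],[[0,-0.02,0.4],[0,0,0],0],[[0,-0.02,0.5],[0,0,0],0],[[0,-0.02,0.55],[0,0,0],0],[[0,-0.02,0.55],[0,0,0],0]]'
python3 -c "
from h import *
print(to([.467,-.3439,.0915]))"
```

```text
time_s: 36.78
ee_pos: [0.4655, -0.3428, 0.0926]
orientation: [0.014, -3.14, -0.003]
wrist_force: [-0.8, 0.1, -0.6]
grip_width: 0.377
grasp_force: 40.8
[-0.015 -0.011  0.011]
```

```bash
python3 -m pendant '[[[-0.015,-0.01,0.012],[0,0,0],0],[[-0.015,-0.01,0.015],[0,0,0],0],[[-0.015,-0.01,0.015],[0,0,0],0]]'
python3 -m pendant '[[[0,0,0],[0,0,0],0.6],[[0,0,0],[0,0,0],1],[[0,0,0],[0,0,0],1],[[0,0,0],[0,0,0],1],[[0,0,0],[0,0,0],1]]'
python3 -m pendant '[[[0,0,-0.25],[0,0,0],1],[[0,0,-0.6],[0,0,0],1],[[0,0,-0.75],[0,0,0],1],[[0,0,-0.75],[0,0,0],1]]'
python3 -m pendant '[[[0,0.4,0],[0,0,0],1],[[0,0.8,0],[0,0,0],1],[[0,1,0],[0,0,0],1]]' >/dev/null
python3 -m pendant '[[[0,0.4,0],[0,0,0],1],[[0,0.8,0],[0,0,0],1],[[0,1,0],[0,0,0],1]]' >/dev/null
python3 -m pendant '[[[0,0.4,0],[0,0,0],1],[[0,0.8,0],[0,0,0],1],[[0,1,0],[0,0,0],1]]' >/dev/null
python3 -m pendant '[[[0,0.4,0],[0,0,0.8],1],[[0,0.85,0],[0,0,0.8],1],[[0,0.85,0],[0,0,0.8],1],[[0,0.85,0],[0,0,0.8],1],[[0,0.85,0],[0,0,0.8],1]]'
python3 -m pendant '[[[0,0,0],[0,0,0.8],1],[[0,0,0],[0,0,0.8],1],[[0,0,0],[0,0,0.8],1],[[0,0,0],[0,0,0.8],1],[[0,0,0],[0,0,0.8],1]]' >/dev/null
python3 -m pendant '[[[0,0,0],[0,0,0.4],1],[[0,0,0],[0,0,0.4],1],[[0,0,0],[0,0,0.4],1],[[0,0,0],[0,0,0.4],1]]'
python3 - <<'E'
from h import *
s=readout.state();print(s["ee_pos"],R.from_rotvec(s["orientation"]).as_matrix().round(3),to([.4583,.0411,.0615]),s["joint_pos"].round(2))
ims=[viewer.snapshot(c)[:,:,::-1] for c in("side","top")]
cv2.imwrite("pics/q1.png",cv2.resize(ims[0][130:300,205:325],(424,600),interpolation=2))
E
```

```text
time_s: 37.03
ee_pos: [0.4677, -0.3457, 0.0924]
orientation: [-0.012, 3.14, -0.001]
wrist_force: [-0.4, 0.3, -2.7]
grip_width: 0.378
grasp_force: 40.8
time_s: 37.45
ee_pos: [0.4672, -0.3456, 0.0921]
orientation: [-0.011, 3.141, -0.0]
wrist_force: [-0.3, 0.7, -0.2]
grip_width: 1.001
grasp_force: 0.0
time_s: 37.78
ee_pos: [0.4689, -0.3481, 0.1714]
orientation: [-0.011, 3.135, -0.009]
wrist_force: [0.3, -0.8, -0.2]
grip_width: 1.0
grasp_force: 0.0
time_s: 38.95
ee_pos: [0.4635, 0.0416, 0.166]
orientation: [-0.905, -3.007, 0.001]
wrist_force: [0.5, 0.2, 0.4]
grip_width: 1.001
grasp_force: 0.0
time_s: 39.7
ee_pos: [0.4636, 0.0396, 0.1661]
orientation: [-2.168, -2.273, 0.002]
wrist_force: [-0.8, 0.5, 1.0]
grip_width: 1.002
grasp_force: 0.0
[0.46361678 0.03956253 0.16608562] [[-0.047  0.999 -0.001]
 [ 0.999  0.047 -0.001]
 [-0.001 -0.001 -1.   ]] [ 0.019 -0.051  1.046] [-1.05  0.33  1.15  1.86 -0.33  1.16  0.27]
```

View pics/q1.png

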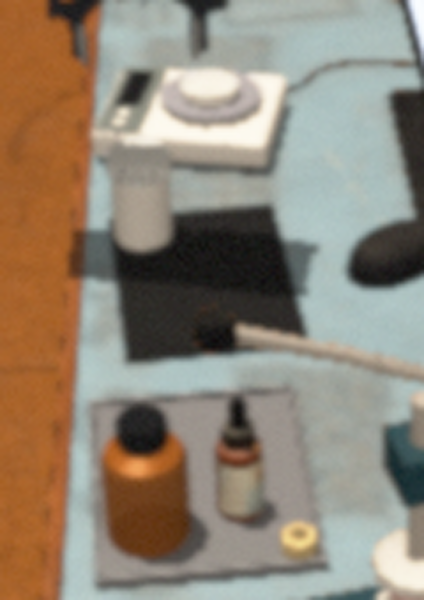

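Bottle (145,500) and dropper (240,480) are back upright on the tray; the jar waits on the mat.

```bash
python3 -m pendant '[[[0.02,-0.05,0.3],[0,0,0.06],1],[[0.02,-0.05,0.6],[0,0,0.06],1],[[0.02,-0.05,0.6],[0,0,0.06],1],[[0.02,-0.05,0.6],[0,0,0.06],1]]'
python3 -m pendant '[[[0,0,0.25],[0,0,0],1],[[0,0,0.44],[0,0,0],1],[[0,0,0.44],[0,0,0],1],[[0,0,0.44],[0,0,0],1]]'
python3 -m pendant '[[[0,0,0],[0,0,0],0],[[0,0,0],[0,0,0],0],[[0,0,0],[0,0,0],0],[[0,0,0],[0,0,0],0],[[0,0,0],[0,0,0],0]]' 30
python3 -m pendant '[[[0,0,0],[0,0,0],0],[[0,0,0],[0,0,0],0],[[0,0,0],[0,0,0],0],[[0,0,0],[0,0,0],0],[[0,0,0],[0,0,0],0]]' 30
python3 -c "
from h import *
s=readout.state();print(s['joint_pos'].round(2),R.from_rotvec(s['orientation']).as_matrix().round(3))"
```

```text
time_s: 40.13
ee_pos: [0.4578, 0.041, 0.106]
orientation: [-2.218, -2.222, 0.005]
wrist_force: [0.3, -0.3, 1.0]
grip_width: 0.999
grasp_force: 0.0
time_s: 40.47
ee_pos: [0.4599, 0.041, 0.0639]
orientation: [2.219, 2.223, 0.001]
wrist_force: [0.3, -0.7, 1.0]
grip_width: 0.998
grasp_force: 0.0
time_s: 40.88
ee_pos: [0.4603, 0.0413, 0.0645]
orientation: [2.219, 2.223, 0.004]
wrist_force: [-2.0, 0.3, 6.3]
grip_width: 0.631
grasp_force: 30.3
time_s: 41.3
ee_pos: [0.4603, 0.0413, 0.0645]
orientation: [2.219, 2.223, 0.004]
wrist_force: [-2.0, 0.0, 7.2]
grip_width: 0.635
grasp_force: 30.3
[-0.93  0.47  1.04  2.   -0.5   0.95  0.37] [[-0.002  1.     0.002]
 [ 1.     0.002  0.001]
 [ 0.001  0.002 -1.   ]]
```

```bash
python3 -m pendant '[[[0,0,-0.3],[0,0,0],0],[[0,0,-0.6],[0,0,0],0],[[0,0,-0.6],[0,0,0],0]]'
python3 -m pendant '[[[-0.3,0,0],[0,0,0],0],[[-0.7,0,0],[0,0,0],0],[[-1,0,0],[0,0,0],0]]' >/dev/null
python3 -m pendant '[[[-0.4,0,0],[0,0,0],0],[[-0.8,0,0],[0,0,0],0],[[-1,0,0],[0,0,0],0]]' >/dev/null
python3 -m pendant '[[[-0.4,0,0],[0,0,0],0],[[-0.8,0,0],[0,0,0],0],[[-0.95,0,0],[0,0,0],0],[[-0.95,0,0],[0,0,0],0],[[-0.95,0,0],[0,0,0],0]]'
python3 - <<'E'
from h import *
s=readout.state();print(s["ee_pos"],R.from_rotvec(s["orientation"]).as_matrix().round(3),to([.4612,-.255,.067]),s["joint_pos"].round(2))
E
```

```text
time_s: 41.55
ee_pos: [0.4636, 0.0407, 0.1279]
orientation: [2.216, 2.218, 0.013]
wrist_force: [1.1, -0.2, -1.0]
grip_width: 0.635
grasp_force: 33.1
time_s: 42.47
ee_pos: [0.459, -0.2549, 0.1228]
orientation: [2.223, 2.22, 0.0]
wrist_force: [0.0, 1.1, -0.7]
grip_width: 0.63
grasp_force: 33.0
[ 0.45899469 -0.2548694   0.12284982] [[ 0.002  1.     0.   ]
 [ 1.    -0.002 -0.   ]
 [-0.     0.    -1.   ]] [-0.001  0.022  0.558] [-0.27  0.52  1.03  1.77 -0.48  1.14  0.91]
```

```bash
python3 -m pendant '[[[0.01,0.02,0.2],[0,0,0],0],[[0.01,0.02,0.4],[0,0,0],0],[[0.01,0.02,0.52],[0,0,0],0],[[0.01,0.02,0.56],[0,0,0],0],[[0.01,0.02,0.56],[0,0,0],0]]'
python3 -c "
from h import *
print(to([.4612,-.255,.067]))"
```

```text
time_s: 42.88
ee_pos: [0.4613, -0.2515, 0.0667]
orientation: [-2.217, -2.223, -0.0]
wrist_force: [-1.0, -0.6, -0.8]
grip_width: 0.633
grasp_force: 31.8
[-0.035 -0.001 -0.003]
```

```bash
python3 -m pendant '[[[-0.01,0,0.01],[0,0,0],0],[[-0.01,0,0.01],[0,0,0],0],[[-0.01,0,0.01],[0,0,0],0]]'
python3 -m pendant '[[[0,0,0],[0,0,0],0.8],[[0,0,0],[0,0,0],1],[[0,0,0],[0,0,0],1],[[0,0,0],[0,0,0],1],[[0,0,0],[0,0,0],1]]'
python3 -m pendant '[[[0,0,-0.25],[0,0,0],1],[[0,0,-0.6],[0,0,0],1],[[0,0,-0.9],[0,0,0],1],[[0,0,-0.9],[0,0,0],1]]'
python3 -m pendant '[[[0.3,0,0],[0,0,0],1],[[0.7,0,0],[0,0,0],1],[[1,0,0],[0,0,0],1]]' >/dev/null
python3 -m pendant '[[[0.3,0,0],[0,0,0],1],[[0.7,0,0],[0,0,0],1],[[1,0,0],[0,0,0],1],[[1,0,0],[0,0,0],1],[[1,0,0],[0,0,0],1]]'
python3 - <<'E'
from h import *
ims=[viewer.snapshot(c)[:,:,::-1] for c in("side","top")]
o=[cv2.imread(f"pics/{c}0.png") for c in("side","top")]
f=lambda a,b:cv2.resize(a,b,interpolation=2)
cv2.imwrite("pics/z.png",np.hstack([np.vstack([f(i[0][210:300,220:310],(270,270)),f(i[1][195:280,290:375],(270,270))]) for i in(o,ims)]))
for n,z in(("jar_c",.048),("bottle_c",.056),("dropper_c",.056),("dish_c",.052)):
  for c in("side","top"):
    for d in landmark_of(c,n)[:1]: print(n,c,d["score"],at_z(c,d["at"],z))
E
```

```text
time_s: 43.13
ee_pos: [0.462, -0.2531, 0.0663]
orientation: [2.219, 2.224, 0.002]
wrist_force: [-0.4, 0.7, 2.7]
grip_width: 0.635
grasp_force: 31.9
time_s: 43.55
ee_pos: [0.4616, -0.2537, 0.0658]
orientation: [2.22, 2.223, -0.0]
wrist_force: [-0.3, 0.3, -0.2]
grip_width: 1.001
grasp_force: 0.0
time_s: 43.88
ee_pos: [0.4646, -0.2571, 0.1616]
orientation: [2.212, 2.215, 0.005]
wrist_force: [0.5, -1.4, 0.5]
grip_width: 1.0
grasp_force: 0.0
time_s: 44.55
ee_pos: [0.4613, -0.0511, 0.1553]
orientation: [-2.213, -2.229, 0.0]
wrist_force: [0.1, -1.6, 0.9]
grip_width: 1.0
grasp_force: 0.0
jar_c side 0.84 [ 0.45332957 -0.23694537  0.048     ]
jar_c top 0.57 [ 0.46340753 -0.2546086   0.048     ]
bottle_c side 0.74 [ 0.45356377 -0.34530147  0.056     ]
dropper_c side 0.87 [ 0.52844448 -0.33161541  0.056     ]
dropper_c top 0.69 [ 0.52911665 -0.33488735  0.056     ]
dish_c side 0.68 [ 0.5658704  -0.41237036  0.052     ]
dish_c top 0.69 [0.52662822 0.22973533 0.052     ]
```

View pics/z.png

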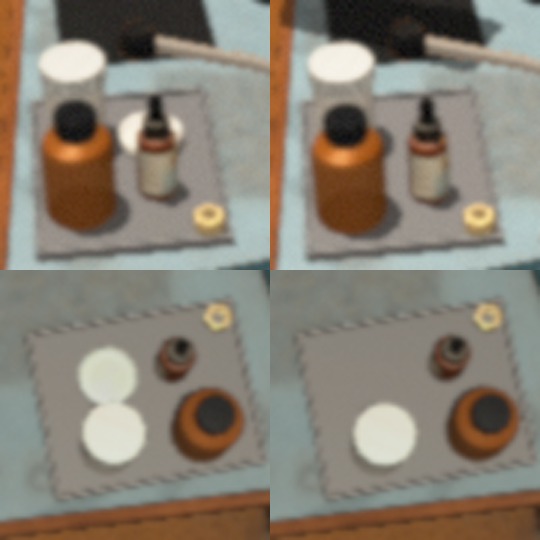

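Before/after crops agree to about 1 original pixel (≈3 mm): cap (74,125)→(76,127), jar (114,433)→(115,434), dropper (178,357)→(181,356). Handing in.

```bash
python3 -m pendant '[[[0,0,0],[0,0,0],1],[[0,0,0],[0,0,0],1],[[0,0,0],[0,0,0],1]]' >/dev/null; python3 -c "
from h import *
print(r.hand_in())"
```

```text
the job is handed in; nothing more can be done
None
```

I handed the job in at about 45 s of the 141 s allowed, with no verdict reported: the dish is centred on the pan, and the bottle, jar and dropper are back upright within about 3 mm of their start spots by the before/after pictures.

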